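# Sort the washed garlic and ginger into their pans

## Robot

A 7-joint arm with a two-finger parallel gripper is mounted at the origin on the work surface. World frame = base frame: x ahead of the robot, y to its left, z up, the work surface at z = 0. Lengths are in m, angles in rad, forces in N, time in s.
With the tool pointing down it reaches from about 0.35 to 0.9 m from the base axis. Payload 7.2 kg.
Tool frame: the origin (TCP) lies at the very end of the fingers, on their centre line; the grasp point (between the pads) lies 19 mm behind it; z points along the fingers, y is the line along which they close (so a half turn about z gives the same grasp; the last joint's range is limited). The gripper opens to 88 mm and grips with 3 to 60 N. Pads are 20 mm wide; open, the fingers measure 115 mm over their backs; the gripper's body (75 mm by 178 mm) begins 61 mm behind the grasp point.
Start: joints at [1.144, 0.411, -0.013, 1.596, 0.006, 1.134, -0.082], TCP at [0.219, -0.585, 0.223] pointing down, gripper open.
Joint ranges: [-2.95, 2.95], [-0.29, 1.99], [-1.47, 1.44], [0.14, 2.54], [-1.03, 4.17], [0.13, 1.85], [-2.86, 2.86]. Speed limits (rad/s): [2.39, 2.39, 3.01, 3.01, 3.14, 3.14, 3.14].

## Interface

Orientations are given as a 3x3 rotation matrix whose columns are the frame's x, y, z axes.
In Python, from workcell import telemetry, optics, job gives the robot as it stands.
- The arm moves only by the tool jog_arm, never from a script. Its argument "increments" is a list of rows, each an object of numbers: "tx", "ty", "tz": the shift along the tool's x, y, z in units of 60 mm (1.0 is 60 mm); "turn": the turn about the tool's z in units of 6 degrees (1.0 is 6 degrees). In form: [{"tx": .., "ty": .., "tz": .., "turn": ..}, ...]. A call has 1 to 12 rows; each row shifts and turns the commanded pose from where the row before left it, along the tool's axes as they then stand; what a row does not reach is not made up. A row lasts 1/8 s, in which the tool goes at most 62.5 mm and 10.7 degrees, less where a joint would pass 70% of its speed; a pose out of reach is approached as far as the arm can. A call is refused whole if a number of a shift passes 1 or a number of a turn 1, either way. A call with a gripper value outside its range is refused whole. "grip" is the finger opening in mm, from 0 to 87.8, set as the call begins (left out, the last holds). The fingers move at their own pace and stop on an object; "grip_force" is the grip in N (left out, the last holds). Time passes only in rows, so rows that do not move let the fingers close. It gives the time, the measured TCP pose, the force, the opening and the grip force at its end, in the units of the state.
- telemetry.sense(): the state, without advancing time (a new reading comes with each control period).
- optics.camera(name): name is "side" or "top" or "wrist"; returns the picture (400x640x3 uint8, red, green, blue); there is no depth.
- optics.camera_params(name): a dict with "camera_matrix" (3x3 intrinsics, pixels), "pose" (4x4, takes a point from camera to world coordinates); the wrist camera has in their place "tool_from_camera" (4x4, takes a point from camera to tool coordinates, whose origin is the TCP and whose axes are the flange's). Camera axes: x right, y down, z forward; pixel columns grow to the right and rows downward; lengths in m; the calibration is good to about 2 mm. A picture is of the moment at which its call begins: read the wrist's pose just before it. camera_params takes no time and is no camera call.
- job.close_job(): hands the job in; it is judged then, once.
The state is a dict: "t": time; "joint_positions": joint angles; "joint_vel": joint speeds; "tau": joint torques, N m; "position": TCP position; "orientation": TCP orientation; "force": force on the tool from outside, world axes, zero at the start; "wrist_torque": the same for the moment, N m; "finger_gap": opening from 0.0 (shut) to 1.0 (fully open); "gripper_force": force on a finger pad.
Only numpy, scipy, OpenCV 4.12 (cv2) and the standard library are available. Lean on these libraries where they do the work, as an engineer would, in place of code of your own. Each camera call takes 0.05 s, during which the arm holds its last target. There are 200 camera calls.

## Task

Sort the mixed produce on the steel bench: the two large garlic bulbs go into the deep rectangular pan, the two small garlic bulbs into the round enamel bowl, and the piece of ginger into the long shallow tray, lying lengthwise in it. Stand each bulb upright on its root on the floor of its container, side by side and not on top of one another, and leave the pepper shaker and the little white ramekin standing where they are.

Things in the scene. Friction and masses are not known exactly. Their poses are not given: they have to be found in the camera images.
- big_a: whole garlic bulb of the large size, off-white, with a short stalk on top; round, 56 mm across at the widest (an upright band 18 to 28 mm above the underside), 60 mm high with the stalk, flat root 34 mm across, about 70 g. Origin: centre of the underside; z up along the stalk. The other large bulb is exactly alike
- big_b: whole garlic bulb of the large size, off-white, with a short stalk on top; round, 56 mm across at the widest (an upright band 18 to 28 mm above the underside), 60 mm high with the stalk, flat root 34 mm across, about 70 g. Origin: centre of the underside; z up along the stalk. The other large bulb is exactly alike
- small_a: whole garlic bulb of the small size, off-white, with a short stalk on top; round, 38 mm across at the widest (an upright band 14 to 25 mm above the underside), 48 mm high with the stalk, flat root 24 mm across, about 30 g. Origin: centre of the underside; z up along the stalk. The other small bulb is exactly alike
- small_b: whole garlic bulb of the small size, off-white, with a short stalk on top; round, 38 mm across at the widest (an upright band 14 to 25 mm above the underside), 48 mm high with the stalk, flat root 24 mm across, about 30 g. Origin: centre of the underside; z up along the stalk. The other small bulb is exactly alike
- ginger: piece of ginger root, tan, a knobbly bar lying flat: 96 mm long (along its x), 32 mm wide (along its y), 30 mm high, about 75 g. Two round knobs stick out of its sides near the ends (to y = +32 mm at x = +36 mm, and to y = -30 mm at x = -34 mm); the 40 mm about its middle are plain and parallel-sided. Origin: centre of the underside, in the middle of its length; z up
- pan: rectangular light aluminium pan, the deep one, open on top, fixed to the bench: outside 130 mm (its x) by 180 mm (its y) by 32 mm high, walls and flat floor 4 mm thick. Place for the two large bulbs. Origin: centre of the underside, at bench height; z up; it stands turned by up to 0.3 rad, its long side (y) roughly across in front of the robot
- bowl: round white enamel bowl with a dark blue rim, fixed to the bench: 192 mm across at the rim, 40 mm high, sides flaring outwards, flat floor 5 mm thick and about 136 mm across. Place for the two small bulbs. Origin: centre of the underside, at bench height; z up; its yaw means nothing
- tray: long shallow tray of dark steel, open on top, fixed to the bench: outside 110 mm (its x) by 200 mm (its y) by 16 mm high, walls and flat floor 4 mm thick. Place for the ginger. Origin: centre of the underside, at bench height; z up; it stands turned by up to 0.3 rad, its long side (y) roughly across in front of the robot
- shaker: pepper shaker, a bystander among the produce: clear glass with a steel cap, 42 mm across, 65 mm high, loose. Origin: centre of the underside. Leave it where it is
- ramekin: little open white ceramic dish, empty, a bystander: 52 mm across at the rim, 30 mm high, loose. Origin: centre of the underside. Leave it where it is
Things that resemble listed ones, but are neither listed nor needed, are in the scene too. What is shaped like the big_b but green is not meant.

How it is judged:
At the end, for the whole second after the job is handed in: Large bulbs in the pan, small bulbs in the bowl (within 68 mm of its centre), ginger in the tray within 0.4 rad of lengthwise; each inside the walls, its underside on the container's floor (within about 6 mm), within 0.25 rad of upright (ginger: of flat), at rest (x of big_a in the frame of pan between -0.061 and 0.061 m and y of big_a in the frame of pan between -0.086 and 0.086 m and z of big_a in the frame of pan between 0 and 0.01 m and angle between each of big_a, big_b, small_a, small_b, ginger's own z axis and vertical below 0.25 rad and linear speed of each of big_a, big_b, small_a, small_b, ginger below 0.02 m/s and angular speed of each of big_a, big_b, small_a, small_b, ginger below 0.3 rad/s and x of big_b in the frame of pan between -0.061 and 0.061 m and y of big_b in the frame of pan between -0.086 and 0.086 m and z of big_b in the frame of pan between 0 and 0.01 m and horizontal distance between each of small_a, small_b and bowl below 0.068 m and z of small_a in the frame of bowl between 0 and 0.011 m and z of small_b in the frame of bowl between 0 and 0.011 m and x of ginger in the frame of tray between -0.051 and 0.051 m and y of ginger in the frame of tray between -0.096 and 0.096 m and z of ginger in the frame of tray between 0 and 0.01 m and angle between the x axis of ginger and the y axis of tray, either way round below 0.4 rad); the robot touches nothing.
It fails at once if the shaker or the ramekin was pushed more than 30 mm or knocked over (distance of any of shaker, ramekin from where it was at the start of the episode above 0.03 m or angle between any of shaker, ramekin's own z axis and vertical above 0.5 rad).
It also fails if it takes over 122 s, if anything falls off the work surface, if the arm or the gripper's body presses on something with over 40 N, if the wrist force passes 120 N, or if a joint passes its speed limit or range.

## Working session

There is one attempt and no reset: what is moved stays moved. The work goes in short steps, Python scripts to look and compute and a tool call to move; the robot and the scene stay as the last step left them, time stands still between calls to the robot, and variables do not carry over. Pictures are saved under pics/ and viewed, at most 14 in all, crops included, and the job is handed in when it is done.

Besides the shell and the picture viewer there is one more tool, called after ">>>" as name(argument=value, ...), one argument or row to a line, values as JSON. jog_arm: Moves the arm, as the interface text tells. Its arguments: {"type":"object","properties":{"increments":{"type":"array"},"grip":{"type":"number"},"grip_force":{"type":"number"}},"required":["increments"]}

```bash
mkdir -p pics; python3 - <<'E'
from workcell import telemetry, optics
import cv2,numpy as np
for n in("top","side"):
    cv2.imwrite(f"pics/{n}0.png",optics.camera(n)[:,:,::-1]); p=optics.camera_params(n); print(n,np.round(p["camera_matrix"],1).tolist(),np.round(p["pose"],3).tolist())
print(np.round(optics.camera_params("wrist")["tool_from_camera"],3).tolist())
s=telemetry.sense();print(s)
E
```

```text
top [[455.3, 0.0, 313.2], [0.0, 455.3, 203.0], [0.0, 0.0, 1.0]] [[0.009, -0.992, 0.124, 0.301], [-1.0, -0.009, -0.001, 0.017], [0.002, -0.124, -0.992, 1.199], [0.0, 0.0, 0.0, 1.0]]
side [[394.4, 0.0, 317.2], [0.0, 394.4, 195.9], [0.0, 0.0, 1.0]] [[-0.74, -0.349, 0.575, -0.027], [-0.673, 0.374, -0.638, 0.524], [0.008, -0.859, -0.511, 0.477], [0.0, 0.0, 0.0, 1.0]]
[[0.001, -0.962, -0.273, 0.074], [1.0, 0.001, -0.0, -0.0], [0.0, -0.273, 0.962, -0.162], [0.0, 0.0, 0.0, 1.0]]
{'t': 0.1, 'joint_positions': array([ 1.14379266,  0.41185669, -0.01274563,  1.59691054,  0.00559014,
        1.13426945, -0.08221564]), 'joint_vel': array([-0.00113462, -0.00122044,  0.00135325, -0.00192296, -0.00069958,
        0.00014526, -0.0001108 ]), 'tau': array([ 3.96151401e-03, -5.89087665e+01,  6.44639991e-01, -2.91701388e+01,
       -5.36161498e-02,  1.45079001e-02,  3.30126932e-05]), 'position': array([ 0.21931048, -0.58480581,  0.22189044]), 'orientation': array([[ 9.36305296e-01,  3.51186665e-01, -5.65390361e-04],
       [ 3.51187112e-01, -9.36304410e-01,  1.29024291e-03],
       [-7.62613828e-05, -1.40661908e-03, -9.99999008e-01]]), 'force': array([ 0.35847927, -0.63467918, -0.34905943]), 'wrist_torque': array([-0.01644839,  0.01389718, -0.07071273]), 'gripper_force': 0.0, 'finger_gap': 1.0048646268745267}
```

View pics/top0.png

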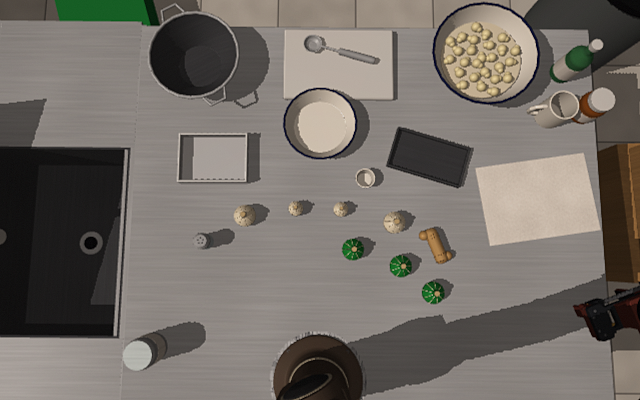

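View pics/side0.png

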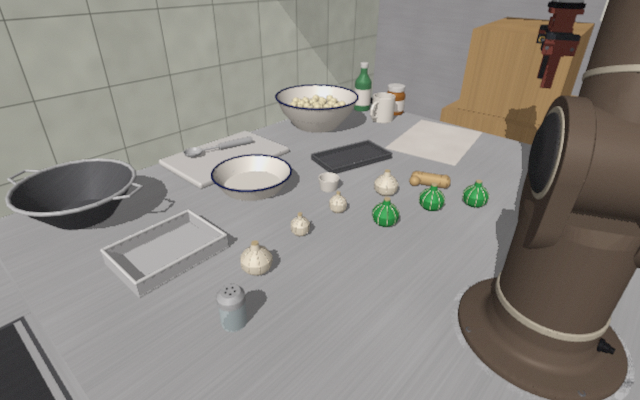

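The top view shows the large bulbs at (244,215) and (395,222), small ones at (296,208) and (341,209), ginger (435,245), pan (213,157), bowl (320,123), tray (429,157), shaker (203,240) and ramekin (366,177). In the side view all the bulbs stand upright; the green ones are decoys.

```bash
cat > h.py <<'E'
import cv2,numpy as np
from workcell import telemetry,optics
def pix2w(name,uv,z,pose=None):
    p=optics.camera_params(name);T=p["pose"] if pose is None else pose
    d=T[:3,:3]@np.linalg.solve(p["camera_matrix"],np.array([uv[0],uv[1],1.])); o=T[:3,3]
    return (o+d*(z-o[2])/d[2])
def wristpose(s):
    T=np.eye(4);T[:3,:3]=s["orientation"];T[:3,3]=s["position"]
    return T@optics.camera_params("wrist")["tool_from_camera"]
def biggest(m):
    c=cv2.findContours(m.astype(np.uint8),cv2.RETR_EXTERNAL,cv2.CHAIN_APPROX_NONE)[0]
    return max(c,key=cv2.contourArea)
E
python3 - <<'E'
from h import *
im=cv2.imread("pics/top0.png").astype(int); B,G,R=[im[:,:,i] for i in range(3)]
warm=(R-B>22)&(R>=G)
def box(m,x,y,r):
    o=np.zeros_like(m);o[y-r:y+r,x-r:x+r]=m[y-r:y+r,x-r:x+r];return o
for n,x,y,z in(("bigL",244,215,.025),("bigR",395,222,.025),("smL",296,208,.02),("smR",341,209,.02),("ginger",435,245,.015)):
    c=biggest(box(warm,x,y,26 if n=="ginger" else 18)); (u,v),r=cv2.minEnclosingCircle(c);M=cv2.moments(c)
    cc=(M['m10']/M['m00'],M['m01']/M['m00']);print(n,np.round((u,v,r),1),np.round(cc,1),M['m00'],np.round(pix2w("top",cc,z),3))
    if n=="ginger":
        w=np.array([pix2w("top",q[0],.02)[:2] for q in c]).astype(np.float32);r=cv2.minAreaRect(w);print(r)
h=im.mean(2)
tray=biggest(box(h<75,429,157,50));w=np.array([pix2w("top",q[0],.016)[:2] for q in tray],np.float32);print("tray",cv2.minAreaRect(w))
# pan: edge view
for n,x,y,a,b in(("pan",213,157,50,40),("ging",435,245,40,30),("bowl",320,123,48,40)):
    cv2.imwrite(f"pics/c_{n}.png",cv2.resize(im[y-b:y+b,x-a:x+a].astype(np.uint8),None,fx=5,fy=5,interpolation=cv2.INTER_CUBIC))
blue=(B-R>15)&(h<150);c=box(blue,320,123,45);ys,xs=np.nonzero(c);e=cv2.fitEllipse(np.c_[xs,ys].astype(np.float32));print("bowl",e,pix2w("top",e[0],.04))
for n,u,v,z in(("shaker",203,241,.06),("ramekin",366,177,.03),("g1",353,249,.03),("g2",401,266,.03),("g3",432,292,.03)): print(n,pix2w("top",(u,v),z)[:2].round(3))
a=cv2.imread("pics/c_pan.png");b=cv2.imread("pics/c_ging.png");o=np.zeros((700,500,3),np.uint8);o[:400,:500]=a;o[400:700,:400]=b;cv2.imwrite("pics/c.png",cv2.resize(o,(428,600)))
E
```

```text
bigL [243.7 215.3  10.9] [243.9 215.3] 333.5 [0.414 0.194 0.025]
bigR [393.9 222.1  11.1] [393.6 222.1] 340.0 [ 0.4   -0.193  0.025]
smL [295.  208.    7.3] [295.  208.2] 144.0 [0.434 0.063 0.02 ]
smR [340.  209.    7.3] [340.1 209. ] 149.5 [ 0.433 -0.055  0.02 ]
ginger [435. 245.  20.] [435.2 245.1] 507.0 [ 0.342 -0.302  0.015]
((0.34161829948425293, -0.2991464138031006), (0.09799078106880188, 0.04886947199702263), 32.273799896240234)
tray ((0.5749689340591431, -0.29129132628440857), (0.20853254199028015, 0.1163657158613205), 73.7780990600586)
bowl ((319.6050109863281, 122.9825668334961), (69.94390106201172, 72.09112548828125), 91.16732788085938) [6.57207027e-01 5.09552954e-04 4.00000000e-02]
shaker [0.345 0.289]
ramekin [ 0.516 -0.122]
g1 [ 0.329 -0.087]
g2 [ 0.288 -0.209]
g3 [ 0.223 -0.287]
```

View pics/c.png

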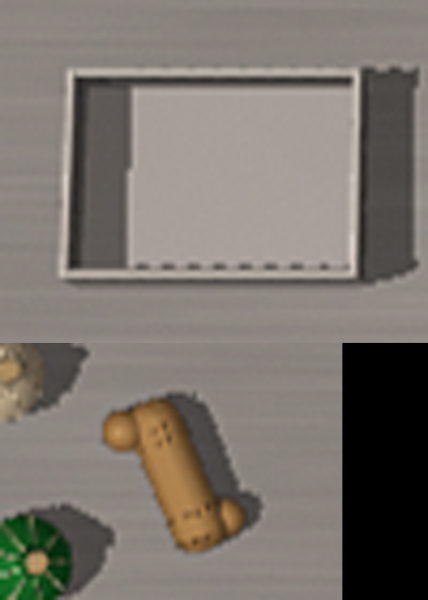

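The crop shows pan rim corners at about (68,69), (360,69), (63,276), (358,276), so the pan yaw is about 0. The ginger bar runs from (158,410) to (200,540), about 18° from world x. Tray yaw is about -16°.

```bash
cat >> h.py <<'E'
def delta(x,y,z,s=None):
    s=s or telemetry.sense();d=s["orientation"].T@(np.array([x,y,z])-s["position"])
    th=np.degrees(np.arctan2(s["orientation"][1,0],s["orientation"][0,0]))
    print("units",np.round(d/.06,2),"theta",round(th,1),"pos",s["position"].round(4),"j",s["joint_positions"].round(2),"t",s["t"])
E
python3 - <<'E'
from h import *
print("pan",pix2w("top",(212.5,157.3),.032),"ginger",pix2w("top",(436.8,246.1),.015))
delta(.337,-.306,.11)
E
```

```text
pan [0.56452703 0.27960315 0.032     ] ginger [ 0.33924735 -0.30582746  0.015     ]
units [ 3.47 -3.66  1.87] theta 20.6 pos [ 0.2193 -0.5848  0.2219] j [ 1.14  0.41 -0.01  1.6   0.01  1.13 -0.08] t 0.1
```

>>> jog_arm(
  increments=[
    {"tx": 0.5, "ty": -0.52},
    {"tx": 0.5, "ty": -0.52},
    {"tx": 0.5, "ty": -0.52},
    {"tx": 0.5, "ty": -0.52},
    {"tx": 0.5, "ty": -0.52},
    {"tx": 0.5, "ty": -0.53},
    {"tx": 0.47, "ty": -0.53, "turn": 0.4},
    {"tz": 0.6},
    {"tz": 0.6},
    {"tz": 0.6},
    {"tz": 0},
    {"tz": 0},
  ],
  grip=70,
  grip_force=20,
)

```text
invalid input at $.increments[0]: expected keys tx, ty, tz, turn
```

```bash
python3 - <<'E'
from h import *
s=telemetry.sense();im=optics.camera("wrist");cv2.imwrite("pics/w1.png",im[:,:,::-1])
np.save("w1.npy",wristpose(s));delta(.339,-.306,.11,s)
E
```

```text
units [ 3.5  -3.65  1.87] theta 20.6 pos [ 0.2193 -0.5848  0.2219] j [ 1.14  0.41 -0.01  1.6   0.01  1.13 -0.08] t 0.1
```

View pics/w1.png

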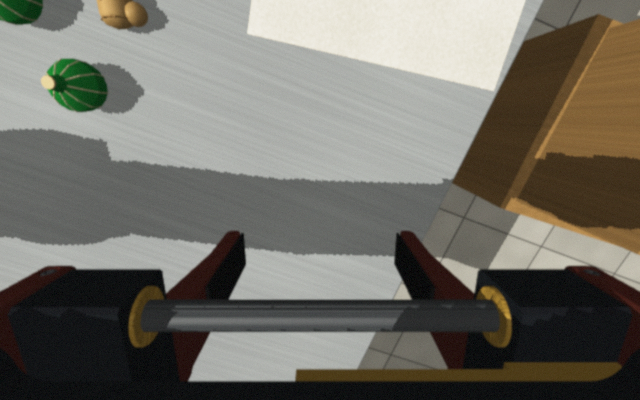

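The move was refused because every key is required, so this is still the start view (fingertips near row 235; a green decoy at (78,83)). I'm resending with full rows.

>>> jog_arm(
  increments=[
    {"tx": 0.5, "ty": -0.52, "tz": 0, "turn": 0},
    {"tx": 0.5, "ty": -0.52, "tz": 0, "turn": 0},
    {"tx": 0.5, "ty": -0.52, "tz": 0, "turn": 0},
    {"tx": 0.5, "ty": -0.52, "tz": 0, "turn": 0},
    {"tx": 0.5, "ty": -0.52, "tz": 0, "turn": 0},
    {"tx": 0.5, "ty": -0.52, "tz": 0, "turn": 0},
    {"tx": 0.5, "ty": -0.53, "tz": 0, "turn": 0},
    {"tx": 0, "ty": 0, "tz": 0.6, "turn": 0.4},
    {"tx": 0, "ty": 0, "tz": 0.6, "turn": 0},
    {"tx": 0, "ty": 0, "tz": 0.6, "turn": 0},
    {"tx": 0, "ty": 0, "tz": 0, "turn": 0},
    {"tx": 0, "ty": 0, "tz": 0, "turn": 0},
  ],
  grip=70,
  grip_force=20,
)

```text
t: 1.65
position: [0.3397, -0.3068, 0.1156]
orientation: [[0.95, 0.312, 0.001], [0.312, -0.95, -0.0], [0.0, 0.001, -1.0]]
force: [0.5, 0.5, 0.7]
finger_gap: 0.795
gripper_force: 0.0
```

```bash
python3 - <<'E'
from h import *
s=telemetry.sense();im=optics.camera("wrist");cv2.imwrite("pics/w2.png",im[:,:,::-1])
np.save("w2.npy",wristpose(s));delta(.339,-.306,.11,s)
E
```

```text
units [-0.01 -0.02  0.09] theta 18.2 pos [ 0.3397 -0.3068  0.1156] j [ 0.78  0.27 -0.17  2.1   0.07  0.78 -0.69] t 1.65
```

View pics/w2.png

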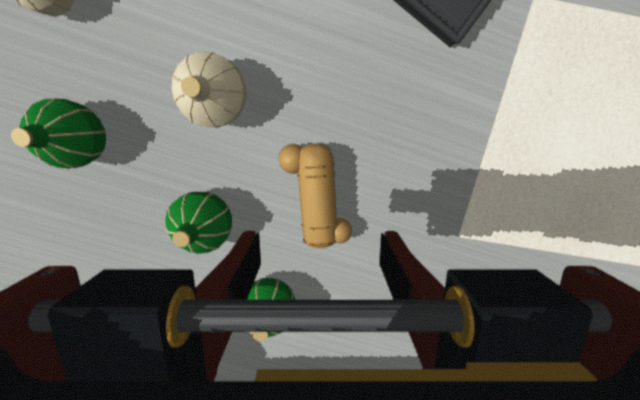

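The ginger bar lies from (316,147) to (320,244), nearly aligned with the tool. A big bulb is at (207,88), and green decoys stay clear of the fingers.

```bash
python3 - <<'E'
from h import *
T=np.load("w2.npy");f=lambda u,v,z:pix2w("wrist",(u,v),z,T)
a,b=f(316,147,.016),f(320,244,.016);print(a,b,(a+b)/2,np.degrees(np.arctan2(*(a-b)[1::-1])),np.linalg.norm(a-b))
print("big",f(207,88,.027));c=(a+b)/2;delta(c[0],c[1],.004)
E
```

```text
[ 0.38444644 -0.28820693  0.016     ] [ 0.29995435 -0.319618    0.016     ] [ 0.34220039 -0.30391246  0.016     ] 20.393290419875147 0.09014193133377228
big [ 0.40227319 -0.19311151  0.027     ]
units [ 0.05 -0.04  1.87] theta 18.2 pos [ 0.3399 -0.307   0.116 ] j [ 0.78  0.27 -0.17  2.1   0.07  0.78 -0.69] t 1.7
```

>>> jog_arm(
  increments=[
    {"tx": 0.05, "ty": -0.04, "tz": 0.5, "turn": -0.35},
    {"tx": 0, "ty": 0, "tz": 0.5, "turn": 0},
    {"tx": 0, "ty": 0, "tz": 0.5, "turn": 0},
    {"tx": 0, "ty": 0, "tz": 0.37, "turn": 0},
    {"tx": 0, "ty": 0, "tz": 0, "turn": 0},
    {"tx": 0, "ty": 0, "tz": 0, "turn": 0},
  ],
)

```text
t: 2.45
position: [0.3422, -0.3039, 0.0038]
orientation: [[0.938, 0.346, 0.002], [0.346, -0.938, -0.001], [0.001, 0.002, -1.0]]
force: [-0.4, -0.2, -0.4]
finger_gap: 0.796
gripper_force: 0.0
```

>>> jog_arm(
  increments=[
    {"tx": 0, "ty": 0, "tz": 0, "turn": 0},
    {"tx": 0, "ty": 0, "tz": 0, "turn": 0},
    {"tx": 0, "ty": 0, "tz": 0, "turn": 0},
    {"tx": 0, "ty": 0, "tz": 0, "turn": 0},
    {"tx": 0, "ty": 0, "tz": 0, "turn": 0},
    {"tx": 0, "ty": 0, "tz": 0, "turn": 0},
    {"tx": 0, "ty": 0, "tz": 0, "turn": 0},
    {"tx": 0, "ty": 0, "tz": -0.2, "turn": 0},
    {"tx": 0, "ty": 0, "tz": -0.5, "turn": 0},
    {"tx": 0, "ty": 0, "tz": -0.5, "turn": 0},
    {"tx": 0, "ty": 0, "tz": -0.5, "turn": 0},
    {"tx": 0, "ty": 0, "tz": 0, "turn": 0},
  ],
  grip=20,
)

```text
t: 3.95
position: [0.3424, -0.304, 0.1067]
orientation: [[0.938, 0.346, 0.003], [0.346, -0.938, -0.003], [0.002, 0.004, -1.0]]
force: [0.6, 0.3, -0.7]
finger_gap: 0.364
gripper_force: 19.8
```

```bash
python3 - <<'E'
from h import *
delta(.575,-.291,.11)
E
```

```text
units [ 3.71  1.14 -0.04] theta 20.3 pos [ 0.3424 -0.304   0.1067] j [ 0.78  0.29 -0.19  2.11  0.08  0.75 -0.67] t 3.95
```

>>> jog_arm(
  increments=[
    {"tx": 0.53, "ty": 0.16, "tz": 0, "turn": 0},
    {"tx": 0.53, "ty": 0.16, "tz": 0, "turn": 0},
    {"tx": 0.53, "ty": 0.16, "tz": 0, "turn": 0},
    {"tx": 0.53, "ty": 0.16, "tz": 0, "turn": 0},
    {"tx": 0.53, "ty": 0.16, "tz": 0, "turn": 0},
    {"tx": 0.53, "ty": 0.16, "tz": 0, "turn": 0},
    {"tx": 0.53, "ty": 0.18, "tz": 0, "turn": 0},
    {"tx": 0, "ty": 0, "tz": 0, "turn": 0},
  ],
)

```text
t: 4.95
position: [0.5753, -0.2886, 0.1028]
orientation: [[0.937, 0.349, -0.001], [0.349, -0.937, 0.002], [0.0, -0.002, -1.0]]
force: [-1.0, 0.3, -1.4]
finger_gap: 0.363
gripper_force: 19.8
```

>>> jog_arm(
  increments=[
    {"tx": 0, "ty": 0, "tz": 0, "turn": -0.9},
    {"tx": 0, "ty": 0, "tz": 0, "turn": -1},
    {"tx": 0, "ty": 0, "tz": 0, "turn": -1},
    {"tx": 0, "ty": 0, "tz": 0, "turn": -1},
    {"tx": 0, "ty": 0, "tz": 0, "turn": -1},
    {"tx": 0, "ty": 0, "tz": 0, "turn": -1},
    {"tx": 0, "ty": 0, "tz": 0, "turn": -1},
    {"tx": 0, "ty": 0, "tz": 0, "turn": -1},
    {"tx": 0, "ty": 0, "tz": 0, "turn": -1},
    {"tx": 0, "ty": 0, "tz": 0, "turn": 0},
    {"tx": 0, "ty": 0, "tz": 0, "turn": 0},
  ],
)

```text
t: 6.32
position: [0.573, -0.2904, 0.104]
orientation: [[0.284, 0.959, -0.001], [0.959, -0.284, 0.0], [-0.0, -0.001, -1.0]]
force: [-0.6, 0.2, -0.4]
finger_gap: 0.363
gripper_force: 19.8
```

```bash
python3 - <<'E'
from h import *
s=telemetry.sense();im=optics.camera("wrist");cv2.imwrite("pics/w3.png",im[:,:,::-1])
delta(.577,-.291,.009,s)
E
```

```text
units [0.01 0.07 1.58] theta 73.5 pos [ 0.573  -0.2904  0.104 ] j [ 0.68  0.59 -0.41  1.65  0.27  0.96 -0.12] t 6.325
```

View pics/w3.png

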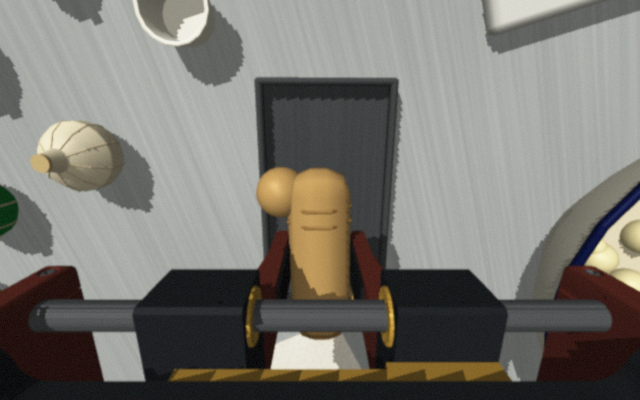

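The tray (cols 257–397) is centred on and parallel to the ginger held at col 320, so I can lower and release.

>>> jog_arm(
  increments=[
    {"tx": 0.01, "ty": 0.07, "tz": 0.4, "turn": 0},
    {"tx": 0, "ty": 0, "tz": 0.4, "turn": 0},
    {"tx": 0, "ty": 0, "tz": 0.4, "turn": 0},
    {"tx": 0, "ty": 0, "tz": 0.2, "turn": 0},
    {"tx": 0, "ty": 0, "tz": 0.1, "turn": 0},
    {"tx": 0, "ty": 0, "tz": 0.08, "turn": 0},
    {"tx": 0, "ty": 0, "tz": 0, "turn": 0},
    {"tx": 0, "ty": 0, "tz": 0, "turn": 0},
  ],
)

```text
t: 7.38
position: [0.5783, -0.2911, 0.0103]
orientation: [[0.281, 0.96, 0.001], [0.96, -0.281, -0.0], [-0.0, 0.001, -1.0]]
force: [-0.0, -0.6, -1.0]
finger_gap: 0.366
gripper_force: 19.8
```

>>> jog_arm(
  increments=[
    {"tx": 0, "ty": 0, "tz": 0, "turn": 0},
    {"tx": 0, "ty": 0, "tz": 0, "turn": 0},
    {"tx": 0, "ty": 0, "tz": 0, "turn": 0},
    {"tx": 0, "ty": 0, "tz": 0, "turn": 0},
    {"tx": 0, "ty": 0, "tz": 0, "turn": 0},
    {"tx": 0, "ty": 0, "tz": -0.3, "turn": 0},
    {"tx": 0, "ty": 0, "tz": -0.5, "turn": 0},
    {"tx": 0, "ty": 0, "tz": -0.8, "turn": 0},
    {"tx": 0, "ty": 0, "tz": -0.4, "turn": 0},
    {"tx": 0, "ty": 0, "tz": 0, "turn": -1},
    {"tx": 0, "ty": 0, "tz": 0, "turn": -1},
    {"tx": 0, "ty": 0, "tz": 0, "turn": -0.7},
  ],
  grip=52,
)

```text
t: 8.88
position: [0.5782, -0.291, 0.1313]
orientation: [[-0.0, 1.0, 0.001], [1.0, 0.0, -0.001], [-0.001, 0.001, -1.0]]
force: [-0.0, -0.2, -0.4]
finger_gap: 0.595
gripper_force: 0.0
```

```bash
python3 - <<'E'
from h import *
delta(.402,-.193,.13)
E
```

```text
units [ 1.63 -2.94  0.02] theta 90.0 pos [ 0.5782 -0.291   0.1313] j [ 0.72  0.58 -0.48  1.61  0.31  1.02  0.15] t 8.875
```

>>> jog_arm(
  increments=[
    {"tx": 0.27, "ty": -0.49, "tz": 0, "turn": 0},
    {"tx": 0.27, "ty": -0.49, "tz": 0, "turn": 0},
    {"tx": 0.27, "ty": -0.49, "tz": 0, "turn": 0},
    {"tx": 0.27, "ty": -0.49, "tz": 0, "turn": 0},
    {"tx": 0.27, "ty": -0.49, "tz": 0, "turn": 0},
    {"tx": 0.28, "ty": -0.49, "tz": 0, "turn": 0},
    {"tx": 0, "ty": 0, "tz": 0, "turn": 0},
    {"tx": 0, "ty": 0, "tz": 0, "turn": 0},
  ],
  grip=86,
)

```text
t: 9.88
position: [0.403, -0.1933, 0.1307]
orientation: [[0.003, 1.0, 0.002], [1.0, -0.003, -0.001], [-0.001, 0.002, -1.0]]
force: [0.4, -0.6, 0.2]
finger_gap: 0.977
gripper_force: 0.0
```

```bash
python3 - <<'E'
from h import *
delta(.402,-.193,.005)
s=telemetry.sense();im=optics.camera("wrist");cv2.imwrite("pics/w4.png",im[:,:,::-1])
E
```

```text
units [ 0.01 -0.02  2.09] theta 89.9 pos [ 0.403  -0.1933  0.1307] j [ 0.83  0.28 -0.57  2.09  0.2   0.83  0.14] t 9.875
```

View pics/w4.png

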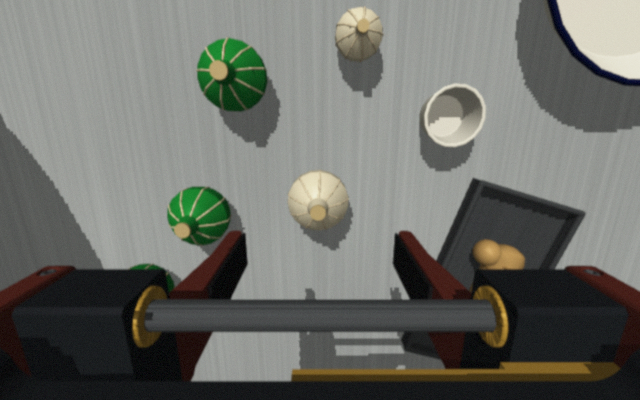

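The bulb is centred between the fingers at (319,200), the fingers are clear of the decoys and tray, and the ginger lies in the tray at (500,255).

>>> jog_arm(
  increments=[
    {"tx": 0.01, "ty": -0.02, "tz": 0.5, "turn": 0},
    {"tx": 0, "ty": 0, "tz": 0.6, "turn": 0},
    {"tx": 0, "ty": 0, "tz": 0.6, "turn": 0},
    {"tx": 0, "ty": 0, "tz": 0.4, "turn": 0},
    {"tx": 0, "ty": 0, "tz": 0, "turn": 0},
    {"tx": 0, "ty": 0, "tz": 0, "turn": 0},
  ],
)

```text
t: 10.68
position: [0.4013, -0.1921, 0.0036]
orientation: [[0.002, 1.0, 0.0], [1.0, -0.002, 0.0], [0.0, 0.0, -1.0]]
force: [0.2, 1.0, 0.4]
finger_gap: 0.982
gripper_force: 0.0
```

>>> jog_arm(
  increments=[
    {"tx": 0, "ty": 0, "tz": 0, "turn": 0},
    {"tx": 0, "ty": 0, "tz": 0, "turn": 0},
    {"tx": 0, "ty": 0, "tz": 0, "turn": 0},
    {"tx": 0, "ty": 0, "tz": 0, "turn": 0},
    {"tx": 0, "ty": 0, "tz": 0, "turn": 0},
    {"tx": 0, "ty": 0, "tz": 0, "turn": 0},
    {"tx": 0, "ty": 0, "tz": -0.2, "turn": 0},
    {"tx": 0, "ty": 0, "tz": -0.5, "turn": 0},
    {"tx": 0, "ty": 0, "tz": -0.5, "turn": 0},
    {"tx": 0, "ty": 0, "tz": -0.6, "turn": 0},
    {"tx": 0, "ty": 0, "tz": -0.6, "turn": 0},
    {"tx": 0, "ty": 0, "tz": 0, "turn": 0},
  ],
  grip=40,
)

```text
t: 12.18
position: [0.402, -0.1925, 0.1502]
orientation: [[0.003, 1.0, 0.004], [1.0, -0.003, -0.003], [-0.003, 0.004, -1.0]]
force: [0.3, -0.1, -2.9]
finger_gap: 0.627
gripper_force: 20.0
```

```bash
python3 - <<'E'
from h import *
delta(.566,.238,.15)
E
```

```text
units [ 7.18  2.71 -0.  ] theta 89.8 pos [ 0.402  -0.1925  0.1502] j [ 0.86  0.25 -0.6   2.07  0.18  0.87  0.16] t 12.175
```

>>> jog_arm(
  increments=[
    {"tx": 0.65, "ty": 0.25, "tz": 0, "turn": 0},
    {"tx": 0.65, "ty": 0.25, "tz": 0, "turn": 0},
    {"tx": 0.65, "ty": 0.25, "tz": 0, "turn": 0},
    {"tx": 0.65, "ty": 0.25, "tz": 0, "turn": 0},
    {"tx": 0.65, "ty": 0.25, "tz": 0, "turn": 0},
    {"tx": 0.65, "ty": 0.25, "tz": 0, "turn": 0},
    {"tx": 0.65, "ty": 0.25, "tz": 0, "turn": 0},
    {"tx": 0.65, "ty": 0.25, "tz": 0, "turn": 0},
    {"tx": 0.65, "ty": 0.24, "tz": 0, "turn": 0},
    {"tx": 0.65, "ty": 0.24, "tz": 0, "turn": 0},
    {"tx": 0.68, "ty": 0.24, "tz": 0, "turn": 0},
    {"tx": 0, "ty": 0, "tz": 0, "turn": 0},
  ],
)

```text
t: 13.68
position: [0.5637, 0.2423, 0.1462]
orientation: [[-0.002, 1.0, -0.002], [1.0, 0.002, 0.002], [0.002, -0.002, -1.0]]
force: [0.0, -0.8, -1.0]
finger_gap: 0.628
gripper_force: 20.0
```

>>> jog_arm(
  increments=[
    {"tx": 0, "ty": 0, "tz": 0, "turn": 0},
    {"tx": 0, "ty": 0, "tz": 0, "turn": 0},
  ],
)

```text
t: 13.92
position: [0.5647, 0.2366, 0.1471]
orientation: [[0.004, 1.0, -0.001], [1.0, -0.004, -0.001], [-0.001, -0.001, -1.0]]
force: [0.3, -1.0, -1.2]
finger_gap: 0.63
gripper_force: 20.0
```

```bash
python3 - <<'E'
from h import *
s=telemetry.sense();im=optics.camera("wrist");cv2.imwrite("pics/w5.png",im[:,:,::-1]);np.save("w5.npy",wristpose(s))
delta(.566,.238,.0105,s)
E
```

```text
units [0.03 0.02 2.28] theta 89.8 pos [0.5647 0.2366 0.1471] j [-0.01  0.55 -0.66  1.68  0.38  1.05 -0.79] t 13.925
```

View pics/w5.png

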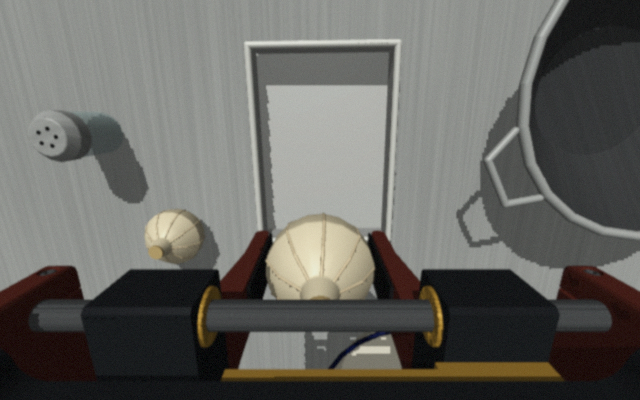

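The pan's rim runs cols 247–400 and its far edge is at row 42. It is centred and parallel to the held bulb; shaker at (60,133), other large bulb at (173,235).

```bash
python3 - <<'E'
from h import *
T=np.load("w5.npy")
for q in((247,42),(400,42)):print(pix2w("wrist",q,.032,T))
print("bigL",pix2w("wrist",(174,234),.027,T))
E
```

```text
[0.50429297 0.37042653 0.032     ]
[0.63121823 0.37002636 0.032     ]
bigL [0.41796361 0.19771915 0.027     ]
```

>>> jog_arm(
  increments=[
    {"tx": 0.02, "ty": 0.05, "tz": 0.5, "turn": 0},
    {"tx": 0, "ty": 0, "tz": 0.5, "turn": 0},
    {"tx": 0, "ty": 0, "tz": 0.5, "turn": 0},
    {"tx": 0, "ty": 0, "tz": 0.4, "turn": 0},
    {"tx": 0, "ty": 0, "tz": 0.2, "turn": 0},
    {"tx": 0, "ty": 0, "tz": 0.1, "turn": 0},
    {"tx": 0, "ty": 0, "tz": 0.08, "turn": 0},
    {"tx": 0, "ty": 0, "tz": 0, "turn": 0},
    {"tx": 0, "ty": 0, "tz": 0, "turn": 0},
  ],
)

```text
t: 15.1
position: [0.5683, 0.2397, 0.0114]
orientation: [[0.002, 1.0, 0.001], [1.0, -0.002, 0.0], [0.0, 0.001, -1.0]]
force: [0.8, -0.1, -0.7]
finger_gap: 0.628
gripper_force: 20.0
```

>>> jog_arm(
  increments=[
    {"tx": 0, "ty": 0, "tz": 0, "turn": 0},
    {"tx": 0, "ty": 0, "tz": 0, "turn": 0},
    {"tx": 0, "ty": 0, "tz": 0, "turn": 0},
    {"tx": 0, "ty": 0, "tz": 0, "turn": 0},
    {"tx": 0, "ty": 0, "tz": 0, "turn": 0},
    {"tx": 0, "ty": 0, "tz": -0.3, "turn": 0},
    {"tx": 0, "ty": 0, "tz": -0.6, "turn": 0},
    {"tx": 0, "ty": 0, "tz": -0.6, "turn": 0},
    {"tx": 0, "ty": 0, "tz": -0.6, "turn": 0},
    {"tx": 0, "ty": 0, "tz": 0, "turn": 0},
    {"tx": 0, "ty": 0, "tz": 0, "turn": 0},
  ],
  grip=74,
)

```text
t: 16.48
position: [0.5678, 0.2393, 0.1372]
orientation: [[0.003, 1.0, 0.0], [1.0, -0.003, -0.0], [-0.0, 0.0, -1.0]]
force: [-0.3, -0.5, -0.7]
finger_gap: 0.844
gripper_force: 0.0
```

```bash
python3 - <<'E'
from h import *
delta(.416,.196,.13)
E
```

```text
units [-0.73 -2.53  0.12] theta 89.9 pos [0.5678 0.2393 0.1372] j [-0.02  0.57 -0.66  1.68  0.39  1.03 -0.8 ] t 16.475
```

>>> jog_arm(
  increments=[
    {"tx": -0.14, "ty": -0.5, "tz": 0, "turn": 0},
    {"tx": -0.15, "ty": -0.5, "tz": 0, "turn": 0},
    {"tx": -0.15, "ty": -0.5, "tz": 0, "turn": 0},
    {"tx": -0.15, "ty": -0.5, "tz": 0, "turn": 0},
    {"tx": -0.14, "ty": -0.53, "tz": 0.12, "turn": 0},
    {"tx": 0, "ty": 0, "tz": 0, "turn": 0},
    {"tx": 0, "ty": 0, "tz": 0, "turn": 0},
    {"tx": 0, "ty": 0, "tz": 0, "turn": 0},
  ],
  grip=86,
)

```text
t: 17.48
position: [0.4168, 0.1964, 0.1296]
orientation: [[0.003, 1.0, -0.0], [1.0, -0.003, 0.001], [0.001, -0.0, -1.0]]
force: [0.7, 0.5, 0.5]
finger_gap: 0.976
gripper_force: 0.0
```

```bash
python3 - <<'E'
from h import *
s=telemetry.sense();im=optics.camera("wrist");T=wristpose(s);m=im.astype(int);w=(m[:,:,0]-m[:,:,2]>22)&(m[:,:,0]>=m[:,:,1])&(m[:,:,0]>120);w[235:]=0;w[:120]=0;w[:,:240]=0;w[:,400:]=0
c=biggest(w);b=cv2.boundingRect(c);print(b,cv2.contourArea(c),pix2w("wrist",(b[0]+b[2]/2,b[1]+b[3]/2),.027,T))
delta(.416,.196,.005,s);cv2.imwrite("pics/w6.png",im[:,:,::-1])
E
```

```text
(289, 173, 60, 53) 2278.0 [0.41572172 0.19804362 0.027     ]
units [-0.01 -0.01  2.08] theta 89.8 pos [0.4168 0.1964 0.1296] j [ 0.08  0.34 -0.74  2.05  0.3   0.86 -0.83] t 17.475
```

View pics/w6.png

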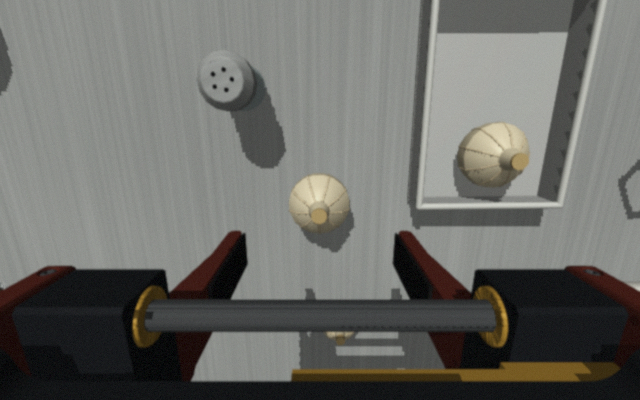

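The bulb is centred between the fingers at (319,203), and the first large bulb stands in the pan at (494,155).

>>> jog_arm(
  increments=[
    {"tx": 0, "ty": -0.01, "tz": 0.5, "turn": 0},
    {"tx": 0, "ty": 0, "tz": 0.6, "turn": 0},
    {"tx": 0, "ty": 0, "tz": 0.6, "turn": 0},
    {"tx": 0, "ty": 0, "tz": 0.38, "turn": 0},
    {"tx": 0, "ty": 0, "tz": 0, "turn": 0},
    {"tx": 0, "ty": 0, "tz": 0, "turn": 0},
  ],
)

```text
t: 18.27
position: [0.4159, 0.1967, 0.0054]
orientation: [[0.002, 1.0, 0.001], [1.0, -0.002, 0.001], [0.001, 0.001, -1.0]]
force: [0.5, 0.6, 0.7]
finger_gap: 0.981
gripper_force: 0.0
```

>>> jog_arm(
  increments=[
    {"tx": 0, "ty": 0, "tz": 0, "turn": 0},
    {"tx": 0, "ty": 0, "tz": 0, "turn": 0},
    {"tx": 0, "ty": 0, "tz": 0, "turn": 0},
    {"tx": 0, "ty": 0, "tz": 0, "turn": 0},
    {"tx": 0, "ty": 0, "tz": 0, "turn": 0},
    {"tx": 0, "ty": 0, "tz": 0, "turn": 0},
    {"tx": 0, "ty": 0, "tz": -0.2, "turn": 0},
    {"tx": 0, "ty": 0, "tz": -0.5, "turn": 0},
    {"tx": 0, "ty": 0, "tz": -0.6, "turn": 0},
    {"tx": 0, "ty": 0, "tz": -0.6, "turn": 0},
    {"tx": 0, "ty": 0, "tz": -0.6, "turn": 0},
    {"tx": 0, "ty": 0, "tz": 0, "turn": 0},
  ],
  grip=40,
)

```text
t: 19.77
position: [0.4166, 0.1969, 0.1575]
orientation: [[0.003, 1.0, 0.005], [1.0, -0.003, 0.001], [0.001, 0.005, -1.0]]
force: [0.2, -0.7, -0.7]
finger_gap: 0.632
gripper_force: 20.0
```

```bash
python3 - <<'E'
from h import *
delta(.568,.321,.15)
E
```

```text
units [2.07 2.52 0.14] theta 89.9 pos [0.4166 0.1969 0.1575] j [ 0.11  0.3  -0.77  2.02  0.26  0.92 -0.8 ] t 19.775
```

>>> jog_arm(
  increments=[
    {"tx": 0.41, "ty": 0.5, "tz": 0, "turn": 0},
    {"tx": 0.41, "ty": 0.5, "tz": 0, "turn": 0},
    {"tx": 0.41, "ty": 0.5, "tz": 0, "turn": 0},
    {"tx": 0.42, "ty": 0.51, "tz": 0, "turn": 0},
    {"tx": 0.42, "ty": 0.51, "tz": 0, "turn": 0},
    {"tx": 0, "ty": 0, "tz": 0, "turn": 0},
    {"tx": 0, "ty": 0, "tz": 0, "turn": 0},
    {"tx": 0, "ty": 0, "tz": 0, "turn": 0},
  ],
)

```text
t: 20.78
position: [0.5662, 0.319, 0.1546]
orientation: [[0.002, 1.0, -0.001], [1.0, -0.002, -0.001], [-0.001, -0.001, -1.0]]
force: [-0.1, 0.3, -0.8]
finger_gap: 0.63
gripper_force: 20.0
```

```bash
python3 - <<'E'
from h import *
delta(.568,.321,.0105)
E
```

```text
units [0.04 0.03 2.4 ] theta 89.9 pos [0.5662 0.319  0.1546] j [-0.14  0.61 -0.68  1.57  0.41  1.11 -0.91] t 20.775
```

>>> jog_arm(
  increments=[
    {"tx": 0.03, "ty": 0.03, "tz": 0.5, "turn": 0},
    {"tx": 0, "ty": 0, "tz": 0.5, "turn": 0},
    {"tx": 0, "ty": 0, "tz": 0.5, "turn": 0},
    {"tx": 0, "ty": 0, "tz": 0.5, "turn": 0},
    {"tx": 0, "ty": 0, "tz": 0.2, "turn": 0},
    {"tx": 0, "ty": 0, "tz": 0.1, "turn": 0},
    {"tx": 0, "ty": 0, "tz": 0.09, "turn": 0},
    {"tx": 0, "ty": 0, "tz": 0, "turn": 0},
    {"tx": 0, "ty": 0, "tz": 0, "turn": 0},
  ],
)

```text
t: 21.9
position: [0.5691, 0.3219, 0.0121]
orientation: [[0.003, 1.0, 0.001], [1.0, -0.003, 0.0], [0.0, 0.001, -1.0]]
force: [-0.8, -0.4, -0.8]
finger_gap: 0.629
gripper_force: 20.0
```

>>> jog_arm(
  increments=[
    {"tx": 0, "ty": 0, "tz": 0, "turn": 0},
    {"tx": 0, "ty": 0, "tz": 0, "turn": 0},
    {"tx": 0, "ty": 0, "tz": 0, "turn": 0},
    {"tx": 0, "ty": 0, "tz": 0, "turn": 0},
    {"tx": 0, "ty": 0, "tz": 0, "turn": 0},
    {"tx": 0, "ty": 0, "tz": -0.3, "turn": 0},
    {"tx": 0, "ty": 0, "tz": -0.6, "turn": 0},
    {"tx": 0, "ty": 0, "tz": -0.6, "turn": 0},
    {"tx": 0, "ty": 0, "tz": -0.6, "turn": 0},
    {"tx": 0, "ty": 0, "tz": 0, "turn": 0},
    {"tx": 0, "ty": 0, "tz": 0, "turn": 0},
  ],
  grip=74,
)

```text
t: 23.28
position: [0.5686, 0.3215, 0.1378]
orientation: [[0.003, 1.0, 0.0], [1.0, -0.003, -0.0], [-0.0, 0.0, -1.0]]
force: [-1.0, -0.5, 0.1]
finger_gap: 0.844
gripper_force: 0.0
```

```bash
python3 - <<'E'
from h import *
delta(.435,.063,.13)
E
```

```text
units [-4.31 -2.22  0.13] theta 89.9 pos [0.5686 0.3215 0.1378] j [-0.14  0.63 -0.67  1.58  0.43  1.08 -0.93] t 23.275
```

>>> jog_arm(
  increments=[
    {"tx": -0.54, "ty": -0.28, "tz": 0, "turn": 0},
    {"tx": -0.54, "ty": -0.28, "tz": 0, "turn": 0},
    {"tx": -0.54, "ty": -0.28, "tz": 0, "turn": 0},
    {"tx": -0.54, "ty": -0.28, "tz": 0, "turn": 0},
    {"tx": -0.54, "ty": -0.28, "tz": 0, "turn": 0},
    {"tx": -0.54, "ty": -0.28, "tz": 0, "turn": 0},
    {"tx": -0.54, "ty": -0.27, "tz": 0, "turn": 0},
    {"tx": -0.53, "ty": -0.27, "tz": 0.1, "turn": 0},
    {"tx": 0, "ty": 0, "tz": 0, "turn": 0},
    {"tx": 0, "ty": 0, "tz": 0, "turn": 0},
    {"tx": 0, "ty": 0, "tz": 0, "turn": 0},
  ],
  grip=70,
)

```text
t: 24.65
position: [0.4353, 0.0646, 0.1314]
orientation: [[0.001, 1.0, 0.0], [1.0, -0.001, 0.001], [0.001, 0.0, -1.0]]
force: [-0.5, -0.5, 0.4]
finger_gap: 0.794
gripper_force: 0.0
```

```bash
python3 - <<'E'
from h import *
s=telemetry.sense();im=optics.camera("wrist");T=wristpose(s);m=im.astype(int);w=(m[:,:,0]-m[:,:,2]>22)&(m[:,:,0]>=m[:,:,1])&(m[:,:,0]>120);w[240:]=0;w[:120]=0;w[:,:250]=0;w[:,390:]=0
c=biggest(w);b=cv2.boundingRect(c);print(b,cv2.contourArea(c),pix2w("wrist",(b[0]+b[2]/2,b[1]+b[3]/2),.022,T))
delta(.435,.063,.004,s);cv2.imwrite("pics/w7.png",im[:,:,::-1])
E
```

```text
(301, 181, 40, 36) 1032.5 [0.43605642 0.06485364 0.022     ]
units [-0.03 -0.    2.12] theta 89.9 pos [0.4353 0.0646 0.1314] j [ 0.39  0.3  -0.75  2.09  0.27  0.85 -0.52] t 24.65
```

View pics/w7.png

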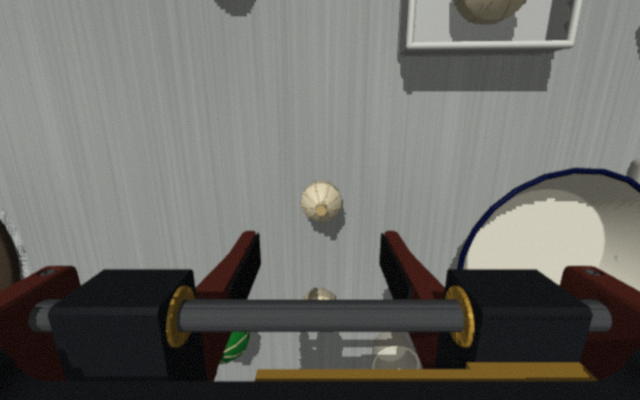

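The small bulb is centred between the fingers at (321,200).

>>> jog_arm(
  increments=[
    {"tx": 0, "ty": 0.01, "tz": 0.5, "turn": 0},
    {"tx": 0, "ty": 0, "tz": 0.6, "turn": 0},
    {"tx": 0, "ty": 0, "tz": 0.6, "turn": 0},
    {"tx": 0, "ty": 0, "tz": 0.42, "turn": 0},
    {"tx": 0, "ty": 0, "tz": 0, "turn": 0},
    {"tx": 0, "ty": 0, "tz": 0, "turn": 0},
  ],
)

```text
t: 25.45
position: [0.4358, 0.0641, 0.0049]
orientation: [[0.002, 1.0, 0.0], [1.0, -0.002, 0.0], [0.0, 0.0, -1.0]]
force: [-1.0, 0.3, 0.8]
finger_gap: 0.796
gripper_force: 0.0
```

>>> jog_arm(
  increments=[
    {"tx": 0, "ty": 0, "tz": 0, "turn": 0},
    {"tx": 0, "ty": 0, "tz": 0, "turn": 0},
    {"tx": 0, "ty": 0, "tz": 0, "turn": 0},
    {"tx": 0, "ty": 0, "tz": 0, "turn": 0},
    {"tx": 0, "ty": 0, "tz": 0, "turn": 0},
    {"tx": 0, "ty": 0, "tz": 0, "turn": 0},
    {"tx": 0, "ty": 0, "tz": -0.2, "turn": 0},
    {"tx": 0, "ty": 0, "tz": -0.5, "turn": 0},
    {"tx": 0, "ty": 0, "tz": -0.6, "turn": 0},
    {"tx": 0, "ty": 0, "tz": -0.6, "turn": 0},
    {"tx": 0, "ty": 0, "tz": -0.4, "turn": 0},
    {"tx": 0, "ty": 0, "tz": 0, "turn": 0},
  ],
  grip=25,
  grip_force=15,
)

```text
t: 26.95
position: [0.4365, 0.0636, 0.1441]
orientation: [[0.003, 1.0, 0.004], [1.0, -0.003, -0.0], [-0.0, 0.004, -1.0]]
force: [0.4, -0.6, -0.9]
finger_gap: 0.42
gripper_force: 15.0
```

```bash
python3 - <<'E'
from h import *
delta(.658,.033,.14)
E
```

```text
units [-0.5   3.69  0.08] theta 89.8 pos [0.4365 0.0636 0.1441] j [ 0.42  0.28 -0.78  2.08  0.26  0.87 -0.51] t 26.95
```

>>> jog_arm(
  increments=[
    {"tx": -0.07, "ty": 0.52, "tz": 0, "turn": 0},
    {"tx": -0.07, "ty": 0.52, "tz": 0, "turn": 0},
    {"tx": -0.07, "ty": 0.53, "tz": 0, "turn": 0},
    {"tx": -0.07, "ty": 0.53, "tz": 0, "turn": 0},
    {"tx": -0.07, "ty": 0.53, "tz": 0, "turn": 0},
    {"tx": -0.07, "ty": 0.53, "tz": 0, "turn": 0},
    {"tx": -0.08, "ty": 0.53, "tz": 0, "turn": 0},
    {"tx": 0, "ty": 0, "tz": 0, "turn": 0},
    {"tx": 0, "ty": 0, "tz": 0, "turn": 0},
    {"tx": 0, "ty": 0, "tz": 0, "turn": 0},
  ],
)

```text
t: 28.2
position: [0.6558, 0.0332, 0.142]
orientation: [[0.002, 1.0, -0.001], [1.0, -0.002, -0.0], [-0.0, -0.001, -1.0]]
force: [-0.5, 0.4, -0.2]
finger_gap: 0.424
gripper_force: 15.0
```

```bash
python3 - <<'E'
from h import *
s=telemetry.sense();im=optics.camera("wrist");T=wristpose(s);m=im.astype(int)
w=(m[:,:,2]-m[:,:,0]>15)&(m.mean(2)<130);w[260:]=0
c=np.argwhere(w)[:,::-1];P=np.array([pix2w("wrist",q,.04,T)[:2] for q in c[::5]])
A=np.c_[2*P,np.ones(len(P))]
for _ in range(4):
    x=np.linalg.lstsq(A,(P**2).sum(1),rcond=None)[0];r=np.sqrt(x[2]+x[0]**2+x[1]**2);e=np.abs(np.hypot(*(P-x[:2]).T)-r);k=e<=max(np.percentile(e,90),.002);A=A[k];P=P[k]
print("bowl",x[:2],r,len(P))
delta(.658,.033,.0115,s);cv2.imwrite("pics/w8.png",im[:,:,::-1])
E
```

```text
bowl [6.59468903e-01 4.39786893e-04] 0.09458230830938706 302
units [-0.    0.04  2.17] theta 89.9 pos [0.6558 0.0332 0.142 ] j [ 0.31  0.63 -0.65  1.56  0.41  1.09 -0.45] t 28.2
```

View pics/w8.png

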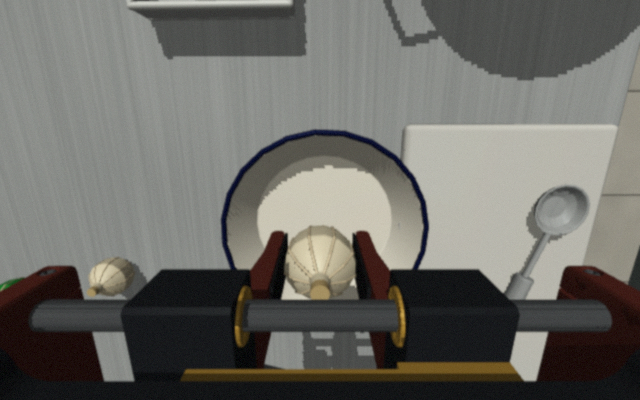

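The bowl's rim arc spans cols 222–428. The fit puts its centre at (0.659, 0.000), so the bulb is over the floor with room for the fingers.

>>> jog_arm(
  increments=[
    {"tx": 0, "ty": 0.05, "tz": 0.5, "turn": 0},
    {"tx": 0, "ty": 0, "tz": 0.5, "turn": 0},
    {"tx": 0, "ty": 0, "tz": 0.5, "turn": 0},
    {"tx": 0, "ty": 0, "tz": 0.3, "turn": 0},
    {"tx": 0, "ty": 0, "tz": 0.2, "turn": 0},
    {"tx": 0, "ty": 0, "tz": 0.1, "turn": 0},
    {"tx": 0, "ty": 0, "tz": 0.09, "turn": 0},
    {"tx": 0, "ty": 0, "tz": 0, "turn": 0},
    {"tx": 0, "ty": 0, "tz": 0, "turn": 0},
  ],
)

```text
t: 29.38
position: [0.6601, 0.033, 0.0114]
orientation: [[0.003, 1.0, 0.001], [1.0, -0.003, 0.0], [0.0, 0.001, -1.0]]
force: [-0.5, 0.6, -0.3]
finger_gap: 0.423
gripper_force: 15.0
```

>>> jog_arm(
  increments=[
    {"tx": 0, "ty": 0, "tz": 0, "turn": 0},
    {"tx": 0, "ty": 0, "tz": 0, "turn": 0},
    {"tx": 0, "ty": 0, "tz": 0, "turn": 0},
    {"tx": 0, "ty": 0, "tz": 0, "turn": 0},
    {"tx": 0, "ty": 0, "tz": 0, "turn": 0},
    {"tx": 0, "ty": 0, "tz": -0.3, "turn": 0},
    {"tx": 0, "ty": 0, "tz": -0.6, "turn": 0},
    {"tx": 0, "ty": 0, "tz": -0.6, "turn": 0},
    {"tx": 0, "ty": 0, "tz": -0.5, "turn": 0},
    {"tx": 0, "ty": 0, "tz": 0, "turn": 0},
    {"tx": 0, "ty": 0, "tz": 0, "turn": 0},
  ],
  grip=56,
)

```text
t: 30.75
position: [0.6595, 0.0327, 0.1307]
orientation: [[0.003, 1.0, -0.0], [1.0, -0.003, -0.0], [-0.0, -0.0, -1.0]]
force: [0.1, 0.3, 0.2]
finger_gap: 0.636
gripper_force: 0.0
```

```bash
python3 - <<'E'
from h import *
delta(.435,-.055,.13)
E
```

```text
units [-1.47 -3.74  0.01] theta 89.9 pos [0.6595 0.0327 0.1307] j [ 0.3   0.64 -0.64  1.57  0.42  1.08 -0.45] t 30.75
```

>>> jog_arm(
  increments=[
    {"tx": -0.21, "ty": -0.53, "tz": 0, "turn": 0},
    {"tx": -0.21, "ty": -0.53, "tz": 0, "turn": 0},
    {"tx": -0.21, "ty": -0.53, "tz": 0, "turn": 0},
    {"tx": -0.21, "ty": -0.53, "tz": 0, "turn": 0},
    {"tx": -0.21, "ty": -0.54, "tz": 0, "turn": 0},
    {"tx": -0.21, "ty": -0.54, "tz": 0, "turn": 0},
    {"tx": -0.21, "ty": -0.54, "tz": 0, "turn": 0},
    {"tx": 0, "ty": 0, "tz": 0, "turn": 0},
    {"tx": 0, "ty": 0, "tz": 0, "turn": 0},
    {"tx": 0, "ty": 0, "tz": 0, "turn": 0},
  ],
  grip=70,
)

```text
t: 32.0
position: [0.436, -0.0541, 0.1307]
orientation: [[0.002, 1.0, 0.0], [1.0, -0.002, 0.001], [0.001, 0.0, -1.0]]
force: [0.2, -0.2, -0.4]
finger_gap: 0.801
gripper_force: 0.0
```

```bash
python3 - <<'E'
from h import *
s=telemetry.sense();im=optics.camera("wrist");T=wristpose(s);m=im.astype(int);w=(m[:,:,0]-m[:,:,2]>22)&(m[:,:,0]>=m[:,:,1])&(m[:,:,0]>120);w[240:]=0;w[:120]=0;w[:,:250]=0;w[:,390:]=0
c=biggest(w);b=cv2.boundingRect(c);print(b,cv2.contourArea(c),pix2w("wrist",(b[0]+b[2]/2,b[1]+b[3]/2),.022,T))
delta(.435,-.055,.004,s)
E
```

```text
(299, 180, 40, 37) 1060.0 [ 0.43490089 -0.05323194  0.022     ]
units [-0.02 -0.02  2.11] theta 89.9 pos [ 0.436  -0.0541  0.1307] j [ 0.66  0.3  -0.75  2.09  0.27  0.84 -0.25] t 32.0
```

>>> jog_arm(
  increments=[
    {"tx": 0, "ty": -0.02, "tz": 0.5, "turn": 0},
    {"tx": 0, "ty": 0, "tz": 0.6, "turn": 0},
    {"tx": 0, "ty": 0, "tz": 0.6, "turn": 0},
    {"tx": 0, "ty": 0, "tz": 0.41, "turn": 0},
    {"tx": 0, "ty": 0, "tz": 0, "turn": 0},
    {"tx": 0, "ty": 0, "tz": 0, "turn": 0},
  ],
)

```text
t: 32.8
position: [0.4345, -0.0543, 0.0047]
orientation: [[0.002, 1.0, 0.0], [1.0, -0.002, 0.0], [0.0, 0.0, -1.0]]
force: [1.2, 0.4, 0.9]
finger_gap: 0.801
gripper_force: 0.0
```

>>> jog_arm(
  increments=[
    {"tx": 0, "ty": 0, "tz": 0, "turn": 0},
    {"tx": 0, "ty": 0, "tz": 0, "turn": 0},
    {"tx": 0, "ty": 0, "tz": 0, "turn": 0},
    {"tx": 0, "ty": 0, "tz": 0, "turn": 0},
    {"tx": 0, "ty": 0, "tz": 0, "turn": 0},
    {"tx": 0, "ty": 0, "tz": 0, "turn": 0},
    {"tx": 0, "ty": 0, "tz": -0.2, "turn": 0},
    {"tx": 0, "ty": 0, "tz": -0.5, "turn": 0},
    {"tx": 0, "ty": 0, "tz": -0.6, "turn": 0},
    {"tx": 0, "ty": 0, "tz": -0.6, "turn": 0},
    {"tx": 0, "ty": 0, "tz": -0.4, "turn": 0},
    {"tx": 0, "ty": 0, "tz": 0, "turn": 0},
  ],
  grip=25,
)

```text
t: 34.3
position: [0.435, -0.0548, 0.1441]
orientation: [[0.003, 1.0, 0.003], [1.0, -0.003, -0.001], [-0.001, 0.003, -1.0]]
force: [0.3, 0.5, -0.0]
finger_gap: 0.428
gripper_force: 15.0
```

```bash
python3 - <<'E'
from h import *
delta(.660,-.033,.14)
E
```

```text
units [0.37 3.75 0.08] theta 89.8 pos [ 0.435  -0.0548  0.1441] j [ 0.69  0.28 -0.78  2.08  0.26  0.87 -0.24] t 34.3
```

>>> jog_arm(
  increments=[
    {"tx": 0.05, "ty": 0.53, "tz": 0, "turn": 0},
    {"tx": 0.05, "ty": 0.53, "tz": 0, "turn": 0},
    {"tx": 0.05, "ty": 0.53, "tz": 0, "turn": 0},
    {"tx": 0.05, "ty": 0.54, "tz": 0, "turn": 0},
    {"tx": 0.05, "ty": 0.54, "tz": 0, "turn": 0},
    {"tx": 0.06, "ty": 0.54, "tz": 0, "turn": 0},
    {"tx": 0.06, "ty": 0.54, "tz": 0, "turn": 0},
    {"tx": 0, "ty": 0, "tz": 0, "turn": 0},
    {"tx": 0, "ty": 0, "tz": 0, "turn": 0},
    {"tx": 0, "ty": 0, "tz": 0, "turn": 0},
  ],
)

```text
t: 35.55
position: [0.6581, -0.0333, 0.1419]
orientation: [[0.002, 1.0, -0.001], [1.0, -0.002, -0.0], [-0.0, -0.001, -1.0]]
force: [-0.1, -0.2, -0.0]
finger_gap: 0.426
gripper_force: 15.0
```

```bash
python3 - <<'E'
from h import *
s=telemetry.sense();im=optics.camera("wrist");cv2.imwrite("pics/w9.png",im[:,:,::-1])
delta(.660,-.033,.011,s)
E
```

```text
units [0.01 0.03 2.18] theta 89.9 pos [ 0.6581 -0.0333  0.1419] j [ 0.41  0.63 -0.67  1.56  0.42  1.1  -0.35] t 35.55
```

View pics/w9.png

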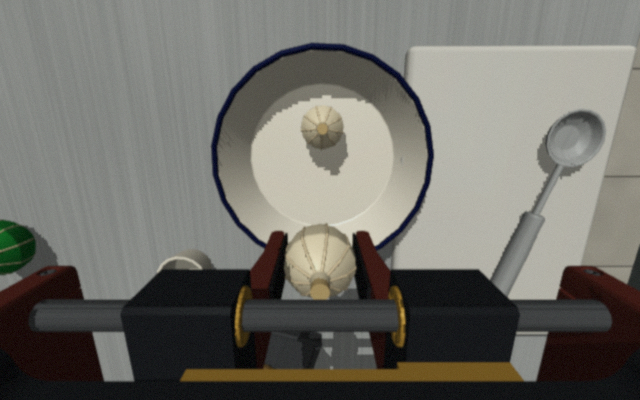

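The first small bulb stands upright in the bowl at (322,128) and the place for the second is clear.

>>> jog_arm(
  increments=[
    {"tx": 0, "ty": 0.03, "tz": 0.5, "turn": 0},
    {"tx": 0, "ty": 0, "tz": 0.5, "turn": 0},
    {"tx": 0, "ty": 0, "tz": 0.5, "turn": 0},
    {"tx": 0, "ty": 0, "tz": 0.3, "turn": 0},
    {"tx": 0, "ty": 0, "tz": 0.2, "turn": 0},
    {"tx": 0, "ty": 0, "tz": 0.1, "turn": 0},
    {"tx": 0, "ty": 0, "tz": 0.09, "turn": 0},
    {"tx": 0, "ty": 0, "tz": 0, "turn": 0},
    {"tx": 0, "ty": 0, "tz": 0, "turn": 0},
  ],
)

```text
t: 36.72
position: [0.6612, -0.0331, 0.0114]
orientation: [[0.003, 1.0, 0.001], [1.0, -0.003, -0.0], [-0.0, 0.001, -1.0]]
force: [-0.5, 0.7, 0.2]
finger_gap: 0.428
gripper_force: 15.0
```

>>> jog_arm(
  increments=[
    {"tx": 0, "ty": 0, "tz": 0, "turn": 0},
    {"tx": 0, "ty": 0, "tz": 0, "turn": 0},
    {"tx": 0, "ty": 0, "tz": 0, "turn": 0},
    {"tx": 0, "ty": 0, "tz": 0, "turn": 0},
    {"tx": 0, "ty": 0, "tz": 0, "turn": 0},
    {"tx": 0, "ty": 0, "tz": -0.3, "turn": 0},
    {"tx": 0, "ty": 0, "tz": -0.6, "turn": 0},
    {"tx": 0, "ty": 0, "tz": -0.6, "turn": 0},
    {"tx": 0, "ty": 0, "tz": -0.6, "turn": 0},
    {"tx": 0, "ty": -0.6, "tz": -0.6, "turn": 0},
    {"tx": 0, "ty": -0.8, "tz": 0, "turn": 0},
    {"tx": 0, "ty": -0.8, "tz": 0, "turn": 0},
  ],
  grip=56,
)

```text
t: 38.22
position: [0.5279, -0.0325, 0.1744]
orientation: [[0.002, 1.0, 0.002], [1.0, -0.002, -0.001], [-0.001, 0.002, -1.0]]
force: [0.2, -0.7, 1.1]
finger_gap: 0.641
gripper_force: 0.0
```

>>> jog_arm(
  increments=[
    {"tx": 0, "ty": -0.8, "tz": 0, "turn": 0},
    {"tx": 0, "ty": -0.8, "tz": 0, "turn": 0},
    {"tx": 0, "ty": 0, "tz": 0, "turn": 0},
    {"tx": 0, "ty": 0, "tz": 0, "turn": 0},
  ],
)

```text
t: 38.72
position: [0.434, -0.0327, 0.174]
orientation: [[0.003, 1.0, 0.003], [1.0, -0.003, -0.001], [-0.001, 0.003, -1.0]]
force: [0.2, -0.0, 0.3]
finger_gap: 0.636
gripper_force: 0.0
```

```bash
python3 - <<'E'
from h import *
a=optics.camera("top")[90:270,150:490];b=optics.camera("side")[120:340,90:490]
o=np.zeros((600,680,3),np.uint8);o[:300,:567]=cv2.resize(a,(567,300));o[300:600,:545]=cv2.resize(b,(545,300));cv2.imwrite("pics/f.png",o[:,:,::-1]);print(telemetry.sense()["position"])
E
```

```text
[ 0.43420409 -0.03234202  0.17346443]
```

View pics/f.png

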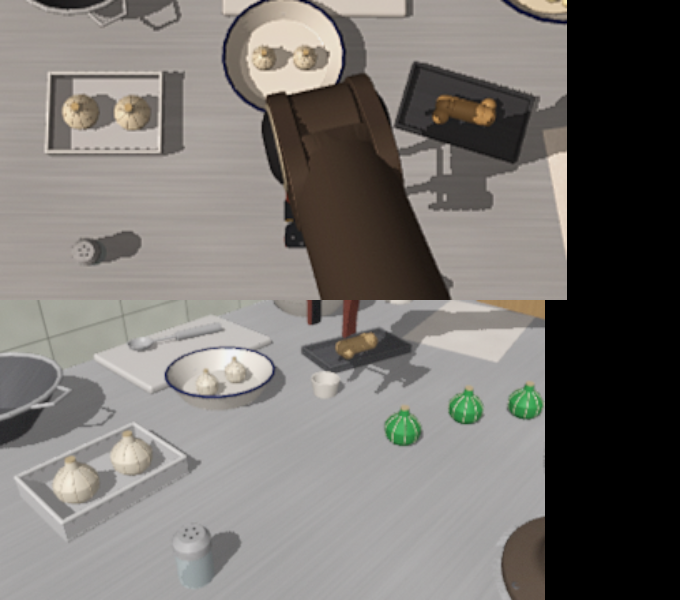

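The bulbs stand upright in the pan (80,110), (131,112) and in the bowl (263,57), (305,57); shaker and ramekin are untouched. The ginger (463,110) looks a bit askew in its tray, so I'll check it from close up.

>>> jog_arm(
  increments=[
    {"tx": -0.7, "ty": 0.3, "tz": 0, "turn": 0},
    {"tx": -0.7, "ty": 0.3, "tz": 0, "turn": 0},
    {"tx": -0.7, "ty": 0.3, "tz": 0, "turn": 0},
    {"tx": -0.7, "ty": 0.3, "tz": 0, "turn": 0},
    {"tx": -0.7, "ty": 0.3, "tz": 0, "turn": 0},
    {"tx": -0.7, "ty": 0.3, "tz": 0, "turn": 0},
    {"tx": -0.4, "ty": 0.3, "tz": 0, "turn": 0},
    {"tx": -0.4, "ty": 0.3, "tz": 0, "turn": 0},
    {"tx": 0, "ty": 0, "tz": 0, "turn": 0},
    {"tx": 0, "ty": 0, "tz": 0, "turn": 0},
    {"tx": 0, "ty": 0, "tz": 0, "turn": 0},
  ],
)

```text
t: 40.2
position: [0.5761, -0.3318, 0.1728]
orientation: [[0.001, 1.0, -0.0], [1.0, -0.001, 0.0], [0.0, -0.0, -1.0]]
force: [0.3, -0.1, 0.4]
finger_gap: 0.634
gripper_force: 0.0
```

```bash
python3 - <<'E'
from h import *
s=telemetry.sense();im=optics.camera("wrist");np.save("w10.npy",wristpose(s));cv2.imwrite("pics/w10.png",im[:,:,::-1]);print(s["position"])
m=im.astype(int);w=(m[:,:,0]-m[:,:,2]>60)&(m[:,:,0]>m[:,:,1]+20);w[235:]=0
c=biggest(w);b=cv2.boundingRect(c);print(b,cv2.contourArea(c))
E
```

```text
[ 0.57606805 -0.33179752  0.1728311 ]
(299, 95, 47, 97) 2892.0
```

View pics/w10.png

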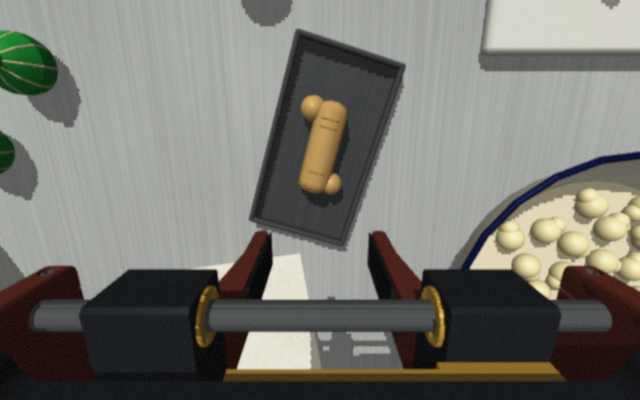

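The ginger bar, (333,102) to (313,190), is parallel to the tray side, (298,32) to (252,218), within about 1°. It lies flat and centred, so the job is ready to hand in.

```bash
python3 -c "
from workcell import job;print(job.close_job())"
```

```text
the job is handed in; nothing more can be done
None
```

I handed the job in at about 40 s of the 122 s allowed, but it returned no verdict. By the last camera views both large bulbs stand in the pan, both small bulbs stand in the bowl, the ginger lies lengthwise in the tray, and the shaker and ramekin look unmoved.

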